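Sort look-alike glue-up weights by heft and store them

TASK

The three look-alike canister weights on the tray got mixed up: heft them to find the full, the half-filled and the empty one. Stand the full one in the rack with the tall back stop and the empty one in the rack with the low back stop, each slid gently all the way back to the stop so that it stands upright on the sprung plate alone, and leave the half-filled one standing on the tray. Never bump a rack hard (keep below 25 N), never put a heavier canister or push hard on the weak plate of the low-stop rack, do not tip the canisters over, and leave everything else where it is.

Things in the scene. Friction and masses are not known exactly. Their poses are not given: they have to be found in the camera images.
- can_a_mid (a point): One of three closed aluminium canisters that look exactly alike: plain upright cylinder, 54 mm diameter, 80 mm tall, flat closed top, standing on the tray. Point at its centre, 40 mm above its foot; z up. At each start one of the three, whichever, is full (0.69 to 0.80 kg in all), one half-filled (0.42 to 0.46 kg), one empty (0.18 kg); the names say nothing of it.
- can_b_mid (a point): One of three closed aluminium canisters that look exactly alike: plain upright cylinder, 54 mm diameter, 80 mm tall, flat closed top, standing on the tray. Point at its centre, 40 mm above its foot; z up.
- can_c_mid (a point): One of three closed aluminium canisters that look exactly alike: plain upright cylinder, 54 mm diameter, 80 mm tall, flat closed top, standing on the tray. Point at its centre, 40 mm above its foot; z up.
- tray: Shallow wooden tray, 270 x 330 mm, fixed; origin at the centre of its underside, its floor 8 mm above that, rim 14 mm high.
- rack_full: For the full canister. Store rack with the tall, 45 mm back stop, fixed to the bench: dark steel base, 200 x 100 x 12 mm; origin on the underside (base's middle 5 mm to its +x). On it a pale metal shoe, an open-topped lane along x, is clamped up to 16 mm either way along x from mid-travel: the measured poses do not show where. Never load rack or shoe beyond 25 N; its stop does not give.
- rack_empty: For the empty canister. Store rack with the low, 18 mm back stop, fixed to the bench: dark steel base, 200 x 100 x 12 mm; origin on the underside (base's middle 5 mm to its +x). On it a pale metal shoe, an open-topped lane along x, is clamped up to 16 mm either way along x from mid-travel: the measured poses do not show where. Never load rack or shoe beyond 25 N; its stop does not give.
- lane_full (a point): Point fixed to the rack, at lane-floor height (30 mm above the bench), axes as the rack. With the shoe at mid-travel: lane floor x -60 to 0 mm, level with it the sprung plate 0 to 60, then the stop's face at 60. Side walls 16 mm high, 62 mm apart about y = 0. Canisters enter from above, slide to +x; home is within 4 mm of the stop, else the lane floor carries part of the weight.
- lane_empty (a point): Point fixed to the rack, at lane-floor height (30 mm above the bench), axes as the rack. With the shoe at mid-travel: lane floor x -60 to 0 mm, level with it the sprung plate 0 to 60, then the stop's face at 60. Side walls 16 mm high, 62 mm apart about y = 0. Canisters enter from above, slide to +x; home is within 4 mm of the stop, else the lane floor carries part of the weight.
- plate_full (a joint): Sprung plate of the tall-stop rack: metres it has sunk from level with the lane floor (0 unloaded, at most 0.014); 1000 N/m, so the full canister sinks it about 7.4 mm.
- plate_empty (a joint): Sprung plate of the low-stop rack: metres it has sunk (0 unloaded, at most 0.014); weak spring of 500 N/m, so the empty canister sinks it about 3.5 mm; it must never sink beyond 7.5 mm.
- glue_mid (a point): Bystander: glue bottle 60 mm diameter, 170 mm tall; its centre.
- offcut_mid (a point): Bystander: wood offcut 50 x 35 x 18 mm on the tray; its centre.
- shim_mid (a point): Bystander: dark wooden shim 70 x 22 x 12 mm on the tray; its centre.
- tape_mid (a point): Bystander: tape measure about 75 x 37 x 60 mm high; its centre.
- driver_grip (a point): Bystander: screwdriver lying on the bench; middle of its handle.
- board_mid (a point): Bystander: board end 200 x 110 x 28 mm; its centre.
There are look-alikes about, which are no part of the job. What is shaped like the part that bears can_a_mid but green is not meant.

How it is judged:
At the end, for the whole second after the job is handed in: The full canister stands upright (within 0.05 rad) on the tall-stop rack's plate, home at the stop, that plate sunk by 5.8 to 10 mm; the empty canister stands likewise on the low-stop rack's plate, sunk by 2.6 to 5.5 mm; the half-filled canister stands upright on the tray; all let go (value of joint plate_full between 0.0058 and 0.01 m and value of joint plate_empty between 0.0026 and 0.0055 m and ((x of can_a_mid in the frame of rack_full between 0.01 and 0.058 m and y of can_a_mid in the frame of rack_full between -0.009 and 0.009 m and angle between can_a_mid's own z axis and vertical below 0.05 rad) or (x of can_b_mid in the frame of rack_full between 0.01 and 0.058 m and y of can_b_mid in the frame of rack_full between -0.009 and 0.009 m and angle between can_b_mid's own z axis and vertical below 0.05 rad) or (x of can_c_mid in the frame of rack_full between 0.01 and 0.058 m and y of can_c_mid in the frame of rack_full between -0.009 and 0.009 m and angle between can_c_mid's own z axis and vertical below 0.05 rad)) and ((x of can_a_mid in the frame of rack_empty between 0.01 and 0.058 m and y of can_a_mid in the frame of rack_empty between -0.009 and 0.009 m and angle between can_a_mid's own z axis and vertical below 0.05 rad) or (x of can_b_mid in the frame of rack_empty between 0.01 and 0.058 m and y of can_b_mid in the frame of rack_empty between -0.009 and 0.009 m and angle between can_b_mid's own z axis and vertical below 0.05 rad) or (x of can_c_mid in the frame of rack_empty between 0.01 and 0.058 m and y of can_c_mid in the frame of rack_empty between -0.009 and 0.009 m and angle between can_c_mid's own z axis and vertical below 0.05 rad)) and ((x of can_a_mid in the frame of tray between -0.13 and 0.13 m and y of can_a_mid in the frame of tray between -0.16 and 0.16 m and z of can_a_mid in the frame of tray between 0.044 and 0.052 m and angle between can_a_mid's own z axis and vertical below 0.05 rad) or (x of can_b_mid in the frame of tray between -0.13 and 0.13 m and y of can_b_mid in the frame of tray between -0.16 and 0.16 m and z of can_b_mid in the frame of tray between 0.044 and 0.052 m and angle between can_b_mid's own z axis and vertical below 0.05 rad) or (x of can_c_mid in the frame of tray between -0.13 and 0.13 m and y of can_c_mid in the frame of tray between -0.16 and 0.16 m and z of can_c_mid in the frame of tray between 0.044 and 0.052 m and angle between can_c_mid's own z axis and vertical below 0.05 rad))); the robot touches nothing.
It fails at once if a rack is loaded or bumped with more than 25 N (contact force between any of rack_full, rack_empty and anything else above 25 N).
It fails at once if the weak plate of the low-stop rack sinks beyond 7.5 mm (value of joint plate_empty above 0.0075 m).
It fails at once if a canister is tipped by more than 0.5 rad (angle between any of can_a_mid, can_b_mid, can_c_mid's own z axis and vertical above 0.5 rad).
It fails at once if a bystander is moved by more than 30 mm (distance of any of glue_mid, offcut_mid, shim_mid, tape_mid, driver_grip, board_mid from where it was at the start of the episode above 0.03 m).
It also fails if it takes over 69 s, if anything falls off the work surface, if the arm or the gripper's body presses on something with over 40 N, if the wrist force passes 120 N, or if a joint passes its speed limit or range.

ROBOT

A 6-joint arm with a two-finger parallel gripper is mounted at the origin on the work surface. World frame = base frame: x ahead of the robot, y to its left, z up, the work surface at z = 0. Lengths are in m, angles in rad, forces in N, time in s.
With the tool pointing down it reaches from about 0.25 to 0.725 m from the base axis. Payload 4 kg.
Tool frame: the origin (TCP) lies midway between the tips of the shut fingers; the grasp point (between the pads) lies 19 mm behind it; x points along the fingers, y is the direction in which the jaws open and shut, and the axes are right-handed (so a half turn about x gives the same grasp; the last joint's range is limited). The gripper opens to 85 mm and grips with 20 to 120 N. Pads are 22 mm wide; open, the fingers measure 114 mm over their backs; the gripper's body (76 mm by 85 mm) begins 54 mm behind the grasp point. The pads swing forward as they close: fully open they stand 13 mm farther back than shut.
Start: joints at [-1.145, 0.241, 0.005, 1.335, 0, 1.571], TCP at [0.207, -0.455, 0.231] pointing down, gripper open.
Joint ranges: [-2.72, 2.72], [-1.05, 1.87], [-1.09, 1.28], [-1.99, 2.15], [-1.42, 1.44], [-3.14, 3.14]. Speed limits (rad/s): [2.79, 2.79, 3.14, 3.14, 3.14, 3.14].

INTERFACE

Orientations are given as a unit quaternion [x, y, z, w].
In Python, from workcell import * gives the robot as it stands.
- The arm moves only by the tool play_rows, never from a script. Its argument "plan" is a list of rows, each a list of 7 numbers: the shift along the tool's x, y, z in mm, then the turn, a rotation vector about the tool's x, y, z in rad, then the closure, from -1 (fully open) to 1 (shut). In form: [[x, y, z, rx, ry, rz, grip], ...]. A call has 1 to 20 rows; each row shifts and turns the commanded pose from where the row before left it, along the tool's axes as they then stand; what a row does not reach is not made up. A row lasts 1/12 s, in which the tool goes at most 41.7 mm and 7.16 degrees, less where a joint would pass 70% of its speed; a pose out of reach is approached as far as the arm can. A call with a gripper value outside its range is refused whole. The fingers move at their own pace and stop on an object; the grip force is fixed at half the most. Time passes only in rows, so rows that do not move let the fingers close. It gives the time, the measured TCP pose, the force and the opening at its end, in the units of the state.
- get_obs(): the state, without advancing time (a new reading comes with each control period).
- camera(name): name is "scene" or "side" or "wrist"; returns a dict with "frame" (420x560x3 uint8, red, green, blue), "depth" (420x560 float32, m along the optical axis (not along the pixel's ray), 0 where there is no reading), "fx", "fy", "cx", "cy" (pixels), "camera_from_world" (4x4, takes a point from world to camera coordinates). Camera axes: x right, y up, looking along -z (the intrinsics and any distortion apply to the point x, -y, -z); pixel columns grow to the right and rows downward; lengths in m; the calibration is good to about 2 mm. A picture is of the moment at which its call begins.
- job_done(): hands the job in, once; it reports no verdict.
Trained networks look in a picture, given as the dict that the camera call returned (one of the last four; its "shot" number tells which), for a name from the list of things; names that differ only in an ending like _2 or _b are one class to them, and where a whole thing is asked for, a point or a joint stands for the part that bears it (a point fixed in the world has none). Each returns a list of dicts, best first, with "confidence" (0 to 1); they miss things now and then, are a little off and sometimes report something else, mostly with a low value. They report only what shows in the picture. A call takes as long as a camera call. They do not tell look-alikes from the thing itself.
- search_frame(thing, picture): "centre" ([x, y, z] in m, in world coordinates, good to about 4 mm: the middle of the surface that is visible of it).
- pinpoint(thing, picture): "centre" ([x, y, z] in m, in world coordinates, good to about 4 mm: a listed point, or the origin of a listed thing).
The state is a dict: "clock": time; "joint_pos": joint angles; "joint_vel": joint speeds; "tau": joint torques, N m; "eef_pos": TCP position; "tool_rot": TCP orientation; "ft_force": force on the tool from outside, world axes, zero at the start; "ft_torque": the same for the moment, N m; "grip_width": finger opening in m.
Only numpy, scipy, OpenCV 4.12 (cv2) and the standard library are available. Lean on these libraries where they do the work, as an engineer would, in place of code of your own. Each camera call takes 0.05 s, during which the arm holds its last target. There are 200 camera calls.

## Working session

There is one attempt and no reset: what is moved stays moved. The work goes in short steps, Python scripts to look and compute and a tool call to move; the robot and the scene stay as the last step left them, time stands still between calls to the robot, and variables do not carry over. Pictures are saved under pics/ and viewed, about 8 in all and at most 12, crops included, and the job is handed in when it is done.

Besides the shell and the picture viewer there is one more tool, called after ">>>" as name(argument=value, ...), one argument or row to a line, values as JSON. play_rows: Moves the arm, as the interface text tells. Its arguments: {"type":"object","properties":{"plan":{"type":"array","items":{"type":"array","items":{"type":"number"}}}},"required":["plan"]}

```bash
ls; mkdir -p pics
cat > h.py <<'E'
from workcell import *
import numpy as np, cv2
def pix(p,c):
    q=c["camera_from_world"]@np.r_[p,1]; return (round(c["cx"]+c["fx"]*q[0]/-q[2]),round(c["cy"]-c["fy"]*q[1]/-q[2]))
def cloud(c):
    d=c["depth"]; v,u=np.mgrid[:d.shape[0],:d.shape[1]]
    P=np.stack([(u-c["cx"])/c["fx"]*d,-(v-c["cy"])/c["fy"]*d,-d,np.ones_like(d)],-1)
    W=P@np.linalg.inv(c["camera_from_world"]).T
    W[d==0]=np.nan
    return W[...,:3]
def save(c,n): cv2.imwrite("pics/"+n,c["frame"][...,::-1])
E
python3 - <<'E'
from h import *
o=get_obs(); print({k:np.round(v,3) for k,v in o.items()})
ims=[]
for n in("scene","side"):
    c=camera(n); ims.append(c["frame"]); print(n,c["shot"],np.round(np.linalg.inv(c["camera_from_world"])[:3,3],2))
    for t in["can_a_mid","tray","rack_full","rack_empty","lane_full","lane_empty","glue_mid","offcut_mid","shim_mid","tape_mid","driver_grip","board_mid"]:
        for r in pinpoint(t,c): print(t,np.round(r["centre"],3),round(r["confidence"],2),pix(r["centre"],c))
    save(c,n+"0.png")
E
```

```text
pics
{'clock': np.float64(0.0), 'joint_pos': array([-1.145,  0.241,  0.004,  1.335,  0.   ,  1.571]), 'joint_vel': array([-0.002,  0.   , -0.001,  0.001,  0.001, -0.002]), 'tau': array([ 1.0000e-03, -3.7232e+01,  2.5240e+01,  1.7000e-02, -0.0000e+00,
       -0.0000e+00]), 'eef_pos': array([ 0.206, -0.455,  0.23 ]), 'tool_rot': array([-0.691, -0.15 ,  0.691, -0.149]), 'ft_force': array([-0.404, -0.246, -0.233]), 'ft_torque': array([0.018, 0.029, 0.014]), 'grip_width': np.float64(0.085)}
scene 1 [1.04 0.6  1.03]
can_a_mid [ 0.313 -0.138  0.036] 0.84 (277, 152)
can_a_mid [ 0.459 -0.129  0.051] 0.82 (245, 173)
can_a_mid [ 0.298 -0.248  0.042] 0.67 (256, 132)
tray [ 0.521 -0.21   0.   ] 0.62 (214, 182)
rack_full [ 0.545  0.262 -0.001] 0.95 (322, 279)
rack_empty [0.485 0.086 0.001] 0.67 (290, 228)
lane_full [0.545 0.267 0.031] 0.84 (324, 274)
lane_empty [0.483 0.084 0.027] 0.82 (290, 222)
glue_mid [ 0.736 -0.11   0.084] 0.92 (173, 222)
offcut_mid [ 0.627 -0.324  0.017] 0.65 (164, 177)
shim_mid [ 0.525 -0.224  0.016] 0.56 (209, 177)
tape_mid [0.753 0.01  0.035] 0.88 (199, 262)
driver_grip [
[... 403 characters left out ...]
ll [0.504 0.46  0.015] 0.2 (252, 135)
rack_empty [0.482 0.083 0.002] 0.61 (255, 224)
lane_full [0.544 0.267 0.026] 0.66 (271, 169)
lane_empty [0.484 0.084 0.033] 0.74 (255, 216)
glue_mid [ 0.736 -0.112  0.084] 0.78 (379, 255)
offcut_mid [ 0.627 -0.322  0.015] 0.96 (350, 374)
shim_mid [ 0.524 -0.231  0.017] 0.68 (288, 333)
tape_mid [0.756 0.009 0.027] 0.86 (368, 230)
tape_mid [0.545 0.269 0.03 ] 0.49 (271, 168)
driver_grip [0.731 0.152 0.011] 0.72 (343, 195)
driver_grip [0.759 0.009 0.03 ] 0.64 (369, 229)
driver_grip [ 0.737 -0.113  0.081] 0.51 (379, 257)
driver_grip [0.485 0.086 0.002] 0.36 (256, 223)
board_mid [0.502 0.458 0.01 ] 0.71 (252, 136)
board_mid [0.541 0.265 0.001] 0.65 (270, 177)
```

View pics/side0.png

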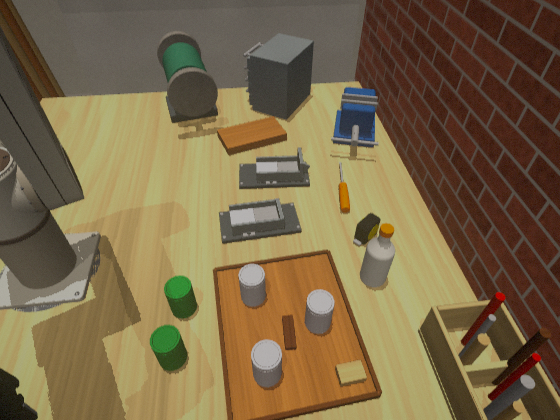

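View pics/scene0.png

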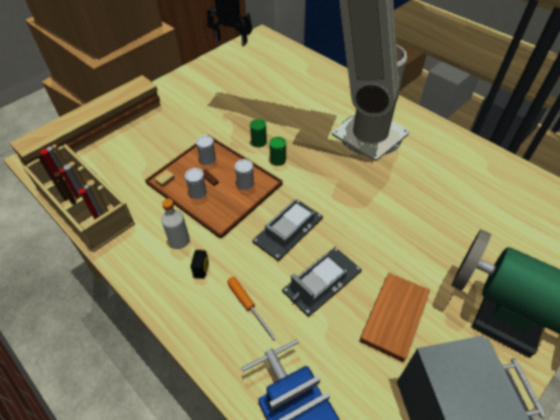

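The three silver cans are at side pixels (252,285), (319,311) and (267,363). The green ones at (180,297) and (169,348) are the decoys. The tall-stop rack is at (275,172) and the low-stop rack at (259,219), and both stops point right, toward +x. Next I'll measure the geometry from depth.

Run:
```python
from h import *
for n in("scene","side"):
    c=camera(n); W=cloud(c); x,y,z=W[...,0],W[...,1],W[...,2]
    f=c["frame"].astype(int); 
    m=((z>.078)&(z<.1)&(x>.36)&(x<.66)&(y>-.36)&(y<-.05)).astype(np.uint8)
    k,l,s,ce=cv2.connectedComponentsWithStats(m)
    for i in range(1,k):
        if s[i,4]>60:
            p=W[l==i]; t=p[p[:,2]>np.median(p[:,2])-.003]; (cx,cy),r=cv2.minEnclosingCircle(t[:,:2].astype(np.float32)); print(n,"can",np.round([cx,cy,r,np.median(t[:,2])],4),len(t), np.median(f[l==i],0))
    for nm,ox,oy in(("full",.545,.265),("empty",.484,.085)):
        near=(abs(x-ox-.005)<.13)&(abs(y-oy)<.075)
        p=W[near&(z>.008)&(z<.1)]
        b=p[:,:2].astype(np.float32); print(n,nm,"rect",cv2.minAreaRect(b*1000),len(b))
        print(" zhist",np.histogram(p[:,2],bins=np.arange(.006,.1,.004))[0])
        for lo,hi in((.026,.034),(.042,.05),(.055,.085)):
            q=p[(p[:,2]>lo)&(p[:,2]<hi)]
            if len(q)>5: print("  z",lo,hi,len(q),np.round(np.percentile(q,[2,50,98],axis=0)*1000,1).tolist(), cv2.minAreaRect((q[:,:2]*1000).astype(np.float32)))
    big=cv2.resize(c["frame"][140:265,210:350] if n=="side" else c["frame"][185:325,240:375],None,fx=4,fy=4,interpolation=cv2.INTER_CUBIC); cv2.imwrite(f"pics/r_{n}.png",big[...,::-1])
```

```text
scene can [ 0.4751 -0.2993  0.0297  0.0863] 163 [179. 186. 185.]
scene can [ 0.459  -0.1298  0.0286  0.0864] 190 [176. 184. 188.]
scene can [ 0.5887 -0.2071  0.0287  0.0866] 197 [177. 183. 185.]
scene full rect ((550.68505859375, 265.63909912109375), (100.4600601196289, 204.01431274414062), 86.52672576904297) 2590
 zhist [177 673 169  49  59 451 391  82  64 149  97  24  20  16  21  19  62  65
   2   0   0   0   0]
  z 0.026 0.034 842 [[501.8, 232.4, 26.4], [555.6, 263.1, 29.9], [631.3, 301.1, 33.7]] ((576.1043090820312, 265.8268737792969), (73.03986358642578, 153.42764282226562), 84.86099243164062)
  z 0.042 0.05 246 [[504.9, 226.8, 42.4], [572.8, 282.5, 45.5], [638.1, 303.4, 49.7]] ((574.2401733398438, 263.9299011230469), (75.65827178955078, 144.94705200195312), 86.69759368896484)
  z 0.055 0.085 199 [[619.6, 225.8, 55.6], [627.8, 263.2, 72.7], [632.2, 297.5, 77.6]] ((625.85546875, 260.6496887207031), (75.01353454589844, 12.772588729858398), 87.46197509765625)
scene empty rect ((492.6842041015625, 85.19336700439453), (202.90931701660156, 101.34739685058594), 3.6619606018066406) 2032
[... 1350 characters left out ...]
]] ((626.2857666015625, 259.74639892578125), (75.72534942626953, 10.930863380432129), 86.68858337402344)
side empty rect ((493.37945556640625, 84.97952270507812), (200.2592315673828, 102.86382293701172), 4.505427360534668) 2623
 zhist [ 47 657 379  63  59 154 628 139 103 127 236  31   0   0   0   0   0   0
   0   0   0   0   0]
  z 0.026 0.034 782 [[423.5, 45.7, 27.3], [480.9, 89.5, 31.3], [540.8, 118.3, 33.8]] ((485.3809814453125, 83.39903259277344), (127.65811920166016, 73.72500610351562), 3.5500378608703613)
  z 0.042 0.05 363 [[425.8, 44.9, 42.3], [495.2, 77.2, 46.9], [550.1, 122.9, 49.6]] ((486.67529296875, 84.40025329589844), (130.09568786621094, 76.88597106933594), 3.7065532207489014)
```

View pics/r_side.png

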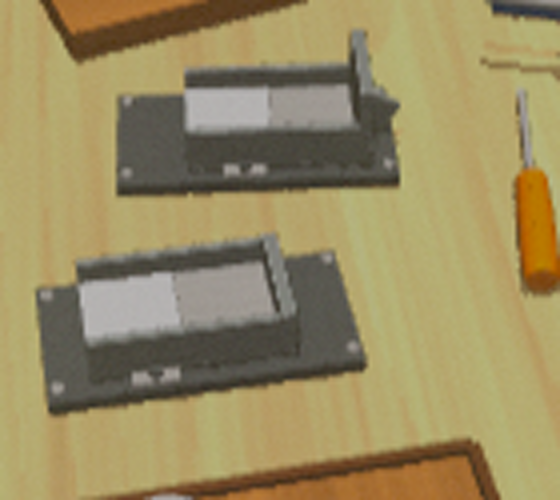

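Cans 1 (0.462,-0.130), 2 (0.589,-0.207) and 3 (0.475,-0.298) are silver, standing on the tray, and fit the description. The stops show at the right-hand ends of the shoes, with the pinkish sprung plates just before them. Next I'll make a move planner.

```bash
cat >> h.py <<'E'
from scipy.spatial.transform import Rotation as Ro
def tgt(yaw):  # tool x down, tool y (jaws) at angle yaw in world
    y=np.array([np.cos(yaw),np.sin(yaw),0]); x=np.array([0,0,-1.]); return np.c_[x,y,np.cross(x,y)]
def plan(path,yaw):
    o=get_obs(); R0=Ro.from_quat(o["tool_rot"]); T=min([tgt(yaw),tgt(yaw+np.pi)],key=lambda t:(R0.inv()*Ro.from_matrix(t)).magnitude())
    print("t",round(o["clock"],2),"pos",np.round(o["eef_pos"]*1000,1),"F",np.round(o["ft_force"],2),"w",round(o["grip_width"]*1000,1),"j6",round(o["joint_pos"][5],2))
    rv=(R0.inv()*Ro.from_matrix(T)).as_rotvec(); print("turn",np.round(rv,3),"rows",np.ceil(np.linalg.norm(rv)/.12))
    p=o["eef_pos"]*1000
    for q in path:
        d=T.T@(np.array(q)-p); print("shift",np.round(d,1),"rows",np.ceil(np.linalg.norm(d)/40)); p=np.array(q)
E
python3 - <<'E'
from h import *
plan([[475,-298,160],[475,-298,44],[475,-298,84],[475,-298,44],[475,-298,110],[588.5,-207.5,110],[588.5,-207.5,44]],np.pi/2)
E
```

```text
t 1.4 pos [ 206.5 -455.4  231.3] F [ 0.55 -0.87  0.26] w 85.6 j6 1.57
turn [ 0.426 -0.    -0.   ] rows 4.0
shift [  71.3 -157.4 -268.5] rows 8.0
shift [116.   0.   0.] rows 3.0
shift [-40.   0.   0.] rows 1.0
shift [40.  0.  0.] rows 1.0
shift [-66.   0.   0.] rows 2.0
shift [   0.   -90.5 -113.5] rows 4.0
shift [66.  0.  0.] rows 2.0
```

>>> play_rows(
  plan=[
    [0,0,0,0.107,0,0,-1],
    [0,0,0,0.107,0,0,-1],
    [0,0,0,0.106,0,0,-1],
    [0,0,0,0.106,0,0,-1],
    [7,-16,-27,0,0,0,-1],
    [7,-16,-27,0,0,0,-1],
    [7,-16,-27,0,0,0,-1],
    [7,-16,-27,0,0,0,-1],
    [7,-16,-27,0,0,0,-1],
    [7,-16,-27,0,0,0,-1],
    [7,-16,-27,0,0,0,-1],
    [7,-16,-27,0,0,0,-1],
    [7,-16,-27,0,0,0,-1],
    [8,-13,-26,0,0,0,-1],
    [0,0,0,0,0,0,-1],
    [0,0,0,0,0,0,-1],
  ],
)

```text
clock: 2.73
eef_pos: [0.4763, -0.2972, 0.1594]
tool_rot: [-0.707, -0.001, 0.708, -0.001]
ft_force: [-0.2, -0.4, -1.2]
grip_width: 0.0852
```

Run:
```python
from h import *
plan([[475,-298,44]],np.pi/2)
```

```text
t 2.73 pos [ 476.3 -297.2  159.4] F [-0.2  -0.36 -1.16] w 85.2 j6 2.58
turn [0.003 0.002 0.001] rows 1.0
shift [115.4   0.8   1.3] rows 3.0
```

>>> play_rows(
  plan=[
    [29,0,0,0,0,0,-1],
    [29,0,0,0,0,0,-1],
    [29,0,0,0,0,0,-1],
    [28,0,0,0,0,0,-1],
    [0,0,0,0,0,0,-1],
    [0,0,0,0,0,0,1],
    [0,0,0,0,0,0,1],
    [0,0,0,0,0,0,1],
    [0,0,0,0,0,0,1],
    [0,0,0,0,0,0,1],
    [0,0,0,0,0,0,1],
    [0,0,0,0,0,0,1],
  ],
)

```text
clock: 3.73
eef_pos: [0.4771, -0.2997, 0.0481]
tool_rot: [0.709, -0.001, -0.706, 0.001]
ft_force: [-1.1, 0.8, 6.6]
grip_width: 0.0541
```

>>> play_rows(
  plan=[
    [-10,0,0,0,0,0,1],
    [-20,0,0,0,0,0,1],
    [0,0,0,0,0,0,1],
    [0,0,0,0,0,0,1],
    [0,0,0,0,0,0,1],
  ],
)

```text
clock: 4.15
eef_pos: [0.4754, -0.2983, 0.0752]
tool_rot: [0.707, -0.0, -0.707, -0.0]
ft_force: [0.1, 0.1, -1.4]
grip_width: 0.054
```

```bash
cat >> h.py <<'E'
def heft(n=8):
    F=[];P=[]
    for _ in range(n):
        camera("wrist"); o=get_obs(); F.append(o["ft_force"]);P.append(o["eef_pos"])
    print("F",np.round(np.mean(F,0),2),"sd",np.round(np.std(F,0),2),"pos",np.round(np.mean(P,0)*1000,1),"t",o["clock"],"w",o["grip_width"])
E
python3 -c "
from h import *
heft()"
```

```text
F [ 0.19 -0.04 -1.7 ] sd [0.47 0.44 0.51] pos [ 475.  -298.1   74.5] t 4.55 w 0.0541379287506547
```

Can 3 weighs about 1.7 N, so it's the empty one and can go straight to its rack. j6 would run past its range there, so I'll lift it and make a half turn first.

>>> play_rows(
  plan=[
    [-30,0,0,0,0,0,1],
    [-35,0,0,0,0,0,1],
    [0,0,0,-0.119,0,0,1],
    [0,0,0,-0.119,0,0,1],
    [0,0,0,-0.119,0,0,1],
    [0,0,0,-0.119,0,0,1],
    [0,0,0,-0.119,0,0,1],
    [0,0,0,-0.119,0,0,1],
    [0,0,0,-0.119,0,0,1],
    [0,0,0,-0.119,0,0,1],
    [0,0,0,-0.119,0,0,1],
    [0,0,0,-0.119,0,0,1],
    [0,0,0,-0.119,0,0,1],
    [0,0,0,-0.119,0,0,1],
    [0,0,0,-0.119,0,0,1],
    [0,0,0,-0.119,0,0,1],
    [0,0,0,-0.119,0,0,1],
  ],
)

```text
clock: 5.97
eef_pos: [0.4755, -0.2983, 0.1401]
tool_rot: [0.442, 0.552, -0.442, 0.552]
ft_force: [-0.1, 0.3, -1.6]
grip_width: 0.054
```

>>> play_rows(
  plan=[
    [0,0,0,-0.119,0,0,1],
    [0,0,0,-0.119,0,0,1],
    [0,0,0,-0.119,0,0,1],
    [0,0,0,-0.119,0,0,1],
    [0,0,0,-0.119,0,0,1],
    [0,0,0,-0.119,0,0,1],
    [0,0,0,-0.119,0,0,1],
    [0,0,0,-0.119,0,0,1],
    [0,0,0,-0.119,0,0,1],
    [0,0,0,-0.119,0,0,1],
    [0,0,0,-0.119,0,0,1],
    [0,0,0,-0.112,0,0,1],
    [0,0,0,0,0,0,1],
  ],
)

```text
clock: 7.05
eef_pos: [0.4754, -0.2983, 0.1401]
tool_rot: [-0.023, 0.707, 0.023, 0.707]
ft_force: [0.1, -0.2, -2.1]
grip_width: 0.054
```

Run:
```python
from h import *
plan([[503,85.5,140]],np.radians(93.7))
# neighbours' foot estimation
c=camera("side"); W=cloud(c); z=W[...,2]; o=get_obs(); e=o["eef_pos"]
m=(abs(W[...,0]-e[0])<.05)&(abs(W[...,1]-e[1])<.05)&(z>.04)&(z<.3)
print(e,np.histogram(z[m],bins=np.arange(.04,.3,.01)))
save(c,"held.png")
```

```text
t 7.05 pos [ 475.4 -298.3  140.1] F [ 0.11 -0.25 -2.14] w 54.0 j6 -0.63
turn [ 0.001 -0.    -0.   ] rows 1.0
shift [1.000e-01 3.813e+02 5.230e+01] rows 10.0
[ 0.47544926 -0.29834665  0.14013628] (array([  0,   0,   0,   0,   0,   0,  66,  55,  31,  31,  30,  40,  35,
       105,  98,  10,  33, 105,  42,  61,  73, 124,  58, 171, 200]), array([0.04, 0.05, 0.06, 0.07, 0.08, 0.09, 0.1 , 0.11, 0.12, 0.13, 0.14,
       0.15, 0.16, 0.17, 0.18, 0.19, 0.2 , 0.21, 0.22, 0.23, 0.24, 0.25,
       0.26, 0.27, 0.28, 0.29]))
```

>>> play_rows(
  plan=[
    [-10,20,3,0,0,0,1],
    [0,36,5,0,0,0,1],
    [0,36,5,0,0,0,1],
    [0,36,5,0,0,0,1],
    [0,36,5,0,0,0,1],
    [0,36,5,0,0,0,1],
    [0,36,5,0,0,0,1],
    [0,36,5,0,0,0,1],
    [0,36,5,0,0,0,1],
    [0,36,5,0,0,0,1],
    [15,22,2,0,0,0,1],
    [25,15,2,0,0,0,1],
    [0,0,0,0,0,0,1],
    [0,0,0,0,0,0,1],
  ],
)

```text
clock: 8.27
eef_pos: [0.5015, 0.0856, 0.109]
tool_rot: [-0.023, 0.708, 0.022, 0.705]
ft_force: [-0.5, 0.1, -0.7]
grip_width: 0.0541
```

Run:
```python
from h import *
plan([[503,85.5,72]],np.radians(93.7)); heft(4)
e=get_obs()["eef_pos"]
for n in("side","scene"):
    c=camera(n); W=cloud(c); z=W[...,2]
    m=(np.hypot(W[...,0]-e[0],W[...,1]-e[1])<.032)&(z>.055)&(z<.2)
    print(n,"lowest z",np.round(np.percentile(z[m],[0,1,2,5])*1000,1)); 
    s=slice(120,280),slice(170,370); 
    if n=="side": cv2.imwrite("pics/hov.png",cv2.resize(c["frame"][100:260,180:350],None,fx=4,fy=3.6)[...,::-1])
```

```text
t 8.27 pos [501.5  85.6 109. ] F [-0.47  0.07 -0.67] w 54.1 j6 0.11
turn [-0.    -0.004  0.001] rows 1.0
shift [37.  -0.2  1.5] rows 1.0
F [ 0.32 -0.27 -1.91] sd [0.4  0.59 0.56] pos [503.4  84.5 111. ] t 8.4667 w 0.0539955296414923
side lowest z [71.9 73.6 74.9 77.6]
scene lowest z [68.  73.  74.5 78.1]
```

View pics/hov.png

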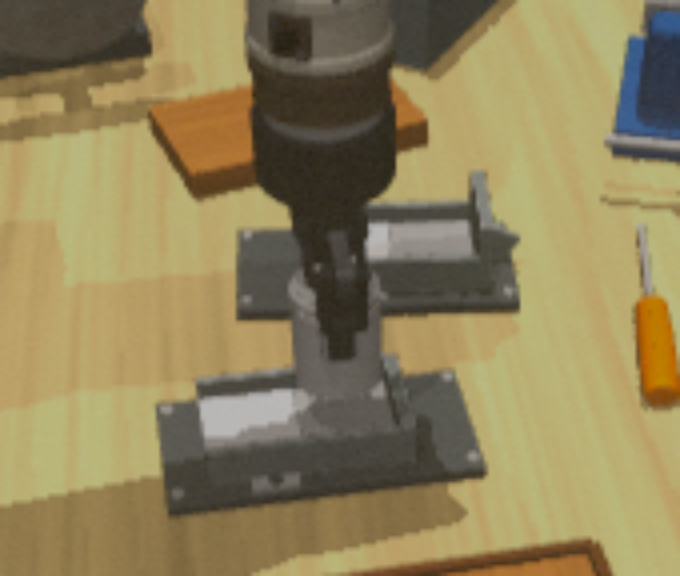

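The can hangs in line with the lane, ahead of the low stop (crop pixel 400,390). I'll lower it to wall level and then just inside.

>>> play_rows(
  plan=[
    [15,1,0,0,0,0,1],
    [8,0,0,0,0,0,1],
    [3,0,0,0,0,0,1],
    [3,0,0,0,0,0,1],
    [0,0,0,0,0,0,1],
    [0,0,0,0,0,0,1],
  ],
)

```text
clock: 9.07
eef_pos: [0.5031, 0.0861, 0.0815]
tool_rot: [-0.023, 0.707, 0.023, 0.707]
ft_force: [-0.2, 0.4, -1.4]
grip_width: 0.0536
```

>>> play_rows(
  plan=[
    [2,0,0,0,0,0,1],
    [2,0,0,0,0,0,1],
    [2,0,0,0,0,0,1],
    [2,0,0,0,0,0,1],
    [0,0,0,0,0,0,1],
    [0,0,0,0,0,0,1],
  ],
)

```text
clock: 9.57
eef_pos: [0.5027, 0.0862, 0.0731]
tool_rot: [-0.023, 0.707, 0.023, 0.707]
ft_force: [0.1, 0.2, -2.1]
grip_width: 0.0542
```

Run:
```python
from h import *
heft(6)
```

```text
F [-0.26  0.04 -1.79] sd [0.4  0.31 0.39] pos [503.   86.2  73.4] t 9.8667 w 0.053797744501230815
```

>>> play_rows(
  plan=[
    [0,0,2,0,0,0,1],
    [0,0,2,0,0,0,1],
    [0,0,1,0,0,0,1],
    [0,0,1,0,0,0,1],
    [0,0,1,0,0,0,1],
    [0,0,1,0,0,0,1],
    [0,0,0,0,0,0,1],
  ],
)

```text
clock: 10.45
eef_pos: [0.5096, 0.0865, 0.073]
tool_rot: [-0.023, 0.708, 0.023, 0.706]
ft_force: [-4.4, -0.0, 1.1]
grip_width: 0.0542
```

>>> play_rows(
  plan=[
    [0,0,1,0,0,0,1],
    [0,0,1,0,0,0,1],
    [0,0,0,0,0,0,1],
  ],
)

```text
clock: 10.7
eef_pos: [0.51, 0.0865, 0.0727]
tool_rot: [-0.023, 0.709, 0.023, 0.705]
ft_force: [-7.1, 0.1, 3.3]
grip_width: 0.0542
```

Run:
```python
from h import *
heft(4)
```

```text
F [-7.63 -0.21  3.09] sd [0.45 0.34 0.3 ] pos [510.1  86.6  72.7] t 10.9 w 0.054130977408795286
```

>>> play_rows(
  plan=[
    [0,0,-1,0,0,0,1],
    [0,0,-1,0,0,0,1],
    [0,0,0,0,0,0,1],
  ],
)

```text
clock: 11.15
eef_pos: [0.5098, 0.0866, 0.0727]
tool_rot: [-0.023, 0.708, 0.023, 0.706]
ft_force: [-4.1, 0.2, -1.0]
grip_width: 0.0541
```

Run:
```python
from h import *
heft(5); print(np.round(get_obs()["tool_rot"],4))
```

```text
F [-5.42 -0.17 -1.72] sd [0.32 0.37 0.43] pos [509.9  86.6  72.8] t 11.4 w 0.05386680721603489
[-0.0227  0.7075  0.0227  0.7059]
```

>>> play_rows(
  plan=[
    [0,0,-1,0,0,0,1],
    [1,0,0,0,0,0,1],
    [1,0,0,0,0,0,1],
    [1,0,0,0,0,0,1],
    [0,0,0,0,0,0,1],
  ],
)

```text
clock: 11.82
eef_pos: [0.5097, 0.0865, 0.0705]
tool_rot: [-0.023, 0.707, 0.023, 0.707]
ft_force: [-5.5, -0.7, 0.0]
grip_width: 0.0544
```

Run:
```python
from h import *
heft(6)
```

```text
F [-5.61 -0.04  0.49] sd [0.27 0.46 0.25] pos [509.7  86.5  70.6] t 12.1167 w 0.05423210711864004
```

>>> play_rows(
  plan=[
    [0,0,-1,0,0,0,1],
    [0,0,-1,0,0,0,1],
    [0,0,0,0,0,0,1],
  ],
)

```text
clock: 12.37
eef_pos: [0.5093, 0.0866, 0.0708]
tool_rot: [-0.023, 0.706, 0.023, 0.708]
ft_force: [-0.7, 0.3, -2.2]
grip_width: 0.0542
```

Run:
```python
from h import *
heft(5); print(np.round(get_obs()["tool_rot"],4),get_obs()["ft_torque"])
c=camera("side"); cv2.imwrite("pics/p1.png",cv2.resize(c["frame"][130:260,200:320],None,fx=5,fy=4.6,interpolation=cv2.INTER_CUBIC)[...,::-1])
```

```text
F [-0.59 -0.2  -1.83] sd [0.62 0.32 0.25] pos [509.1  86.5  70.7] t 12.6167 w 0.05405685527126487
[-0.0226  0.706   0.0227  0.7075] [ 0.03478735  0.01029083 -0.01385778]
```

View pics/p1.png

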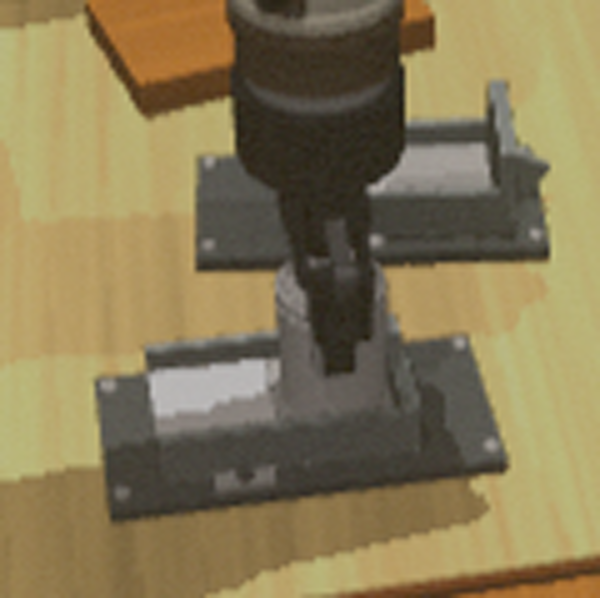

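The can is at the stop with almost no force on it. Now I'll lower it onto the plate.

>>> play_rows(
  plan=[
    [1,0,0,0,0,0,1],
    [1,0,0,0,0,0,1],
    [1,0,0,0,0,0,1],
    [0,0,0,0,0,0,1],
  ],
)

```text
clock: 13.0
eef_pos: [0.5085, 0.0866, 0.0675]
tool_rot: [-0.023, 0.706, 0.023, 0.707]
ft_force: [0.8, -0.1, -0.8]
grip_width: 0.0542
```

Run:
```python
from h import *
heft(8)
```

```text
F [ 1.03  0.03 -0.38] sd [0.51 0.62 0.39] pos [508.2  86.5  67.5] t 13.4 w 0.053932152969118234
```

>>> play_rows(
  plan=[
    [0.7,0,0.5,0,0,0,1],
    [0,0,0,0,0,0,1],
    [0,0,0,0,0,0,0.2],
    [0,0,0,0,0,0,-0.4],
    [0,0,0,0,0,0,-1],
    [0,0,0,0,0,0,-1],
    [0,0,0,0,0,0,-1],
  ],
)

```text
clock: 13.98
eef_pos: [0.5084, 0.0865, 0.0666]
tool_rot: [-0.023, 0.707, 0.023, 0.707]
ft_force: [-0.4, 0.8, 0.2]
grip_width: 0.0856
```

Run:
```python
from h import *
heft(3)
plan([[515,80,130]],np.radians(93.7))
```

```text
F [ 0.15  0.22 -0.05] sd [0.37 0.37 0.38] pos [508.4  86.5  66.6] t 14.1333 w 0.08547882690719132
t 14.13 pos [508.4  86.5  66.6] F [-0.34 -0.02 -0.18] w 85.5 j6 0.1
turn [-0.  0.  0.] rows 1.0
shift [-63.4  -6.9   6.1] rows 2.0
```

>>> play_rows(
  plan=[
    [-20,0,0,0,0,0,-1],
    [-35,0,0,0,0,0,-1],
    [-40,0,0,0,0,0,-1],
    [0,0,0,0.065,0,0,-1],
    [0,0,0,0.064,0,0,-1],
    [0,0,0,0,0,0,-1],
  ],
)

```text
clock: 14.63
eef_pos: [0.509, 0.0866, 0.1626]
tool_rot: [0.023, 0.706, -0.023, 0.707]
ft_force: [0.6, 0.0, -0.4]
grip_width: 0.0855
```

Run:
```python
from h import *
plan([[461,-130,160],[461,-130,44]],np.radians(86.3))
for n in("side","scene"):
    c=camera(n); W=cloud(c); z=W[...,2]
    m=(np.hypot(W[...,0]-.51,W[...,1]-.086)<.035)&(z>.098)&(z<.14)
    p=W[m]
    if len(p)>20:
        t=p[abs(p[:,2]-np.median(p[:,2]))<.004]; (cx,cy),r=cv2.minEnclosingCircle(t[:,:2].astype(np.float32)); A=np.c_[t[:,:2],np.ones(len(t))]; print(n,cx,cy,r,np.median(t[:,2]),len(t),"slope",np.linalg.lstsq(A,t[:,2],rcond=None)[0])
```

```text
t 14.63 pos [509.   86.6 162.6] F [ 0.58  0.01 -0.36] w 85.5 j6 0.23
turn [-0.001  0.002 -0.   ] rows 1.0
shift [   2.6 -219.2  -33.9] rows 6.0
shift [116.   0.   0.] rows 3.0
side 0.5127595663070679 0.08759764581918716 0.028006108477711678 0.10659433129452145 296 slope [0.00012893 0.01436191 0.10523328]
scene 0.5113627314567566 0.08678297698497772 0.028327548876404762 0.10478815534189667 254 slope [0.00171209 0.00592029 0.10333138]
```

The can top is at 106.5 mm, which means a 3.5 mm sink, and it's level. On to can 1.

>>> play_rows(
  plan=[
    [0,-20,-3,0,0,0,-1],
    [0,-36,-6,0,0,0,-1],
    [0,-36,-6,0,0,0,-1],
    [0,-36,-6,0,0,0,-1],
    [0,-36,-6,0,0,0,-1],
    [0,-36,-5,0,0,0,-1],
    [2,-19,-2,0,0,0,-1],
    [29,0,0,0,0,0,-1],
    [29,0,0,0,0,0,-1],
    [29,0,0,0,0,0,-1],
    [29,0,0,0,0,0,-1],
    [0,0,0,0,0,0,-1],
    [0,0,0,0,0,0,1],
    [0,0,0,0,0,0,1],
    [0,0,0,0,0,0,1],
    [0,0,0,0,0,0,1],
    [0,0,0,0,0,0,1],
    [0,0,0,0,0,0,1],
    [0,0,0,0,0,0,1],
  ],
)

```text
clock: 16.32
eef_pos: [0.4618, -0.1308, 0.0456]
tool_rot: [0.022, 0.705, -0.024, 0.708]
ft_force: [-0.9, -2.6, 7.9]
grip_width: 0.0538
```

>>> play_rows(
  plan=[
    [-10,0,0,0,0,0,1],
    [-20,0,0,0,0,0,1],
    [0,0,0,0,0,0,1],
    [0,0,0,0,0,0,1],
  ],
)

```text
clock: 16.65
eef_pos: [0.461, -0.1297, 0.0739]
tool_rot: [0.023, 0.706, -0.023, 0.707]
ft_force: [-0.3, -0.3, -8.3]
grip_width: 0.054
```

Run:
```python
from h import *
heft(6)
plan([[580,263.4,160]],np.radians(86.3))
```

```text
F [-0.05  0.1  -7.65] sd [0.59 0.42 0.46] pos [ 459.4 -129.4   72.5] t 16.95 w 0.054210120426186136
t 16.95 pos [ 459.5 -129.5   72.5] F [ 0.34  0.51 -7.95] w 54.2 j6 -0.21
turn [-0.    -0.002 -0.001] rows 1.0
shift [-87.5 399.9  94.9] rows 11.0
```

Can 1 weighs about 7.65 N, or 0.78 kg, so it's the full one. Can 2 must be the half-filled one, so it stays on the tray.

>>> play_rows(
  plan=[
    [-37,0,0,0,0,0,1],
    [-40,0,0,0,0,0,1],
    [-40,0,0,0,0,0,1],
    [0,20,5,0,0,0,1],
    [0,35,8,0,0,0,1],
    [0,35,8,0,0,0,1],
    [0,35,8,0,0,0,1],
    [0,35,8,0,0,0,1],
    [0,35,8,0,0,0,1],
    [0,35,8,0,0,0,1],
    [0,35,8,0,0,0,1],
    [0,35,8,0,0,0,1],
    [0,35,8,0,0,0,1],
    [0,35,8,0,0,0,1],
    [0,30,8,0,0,0,1],
    [0,0,0,0,0,0,1],
    [0,0,0,0,0,0,1],
  ],
)

```text
clock: 18.37
eef_pos: [0.5784, 0.2652, 0.1882]
tool_rot: [0.021, 0.708, -0.022, 0.706]
ft_force: [-0.1, -0.9, -8.2]
grip_width: 0.0536
```

Run:
```python
from h import *
plan([[579,263.4,115]],np.radians(86.3)); heft(4)
e=get_obs()["eef_pos"]
for n in("side","scene"):
    c=camera(n); W=cloud(c); z=W[...,2]
    m=(np.hypot(W[...,0]-e[0],W[...,1]-e[1])<.032)&(z>.085)&(z<.25)
    print(n,"lowest z",np.round(np.percentile(z[m],[0,1,2,5])*1000,1));
```

```text
t 18.37 pos [578.4 265.2 188.2] F [-0.12 -0.86 -8.22] w 53.6 j6 0.49
turn [ 0.003 -0.003  0.002] rows 1.0
shift [73.2 -1.7  0.7] rows 2.0
F [-0.29 -0.28 -7.89] sd [0.21 0.45 0.7 ] pos [578.3 262.6 189.3] t 18.5667 w 0.053862943998825026
side lowest z [153.5 155.2 156.4 158.3]
scene lowest z [152.4 154.4 155.7 159.1]
```

>>> play_rows(
  plan=[
    [30,0.7,0.7,0,0,0,1],
    [30,0,0,0,0,0,1],
    [20,0,0,0,0,0,1],
    [10,0,0,0,0,0,1],
    [6,0,0,0,0,0,1],
    [3,0,0,0,0,0,1],
    [3,0,0,0,0,0,1],
    [2,0,0,0,0,0,1],
    [0,0,0,0,0,0,1],
  ],
)

```text
clock: 19.42
eef_pos: [0.5805, 0.2642, 0.0876]
tool_rot: [0.023, 0.706, -0.023, 0.707]
ft_force: [-0.5, 0.7, -7.4]
grip_width: 0.0539
```

>>> play_rows(
  plan=[
    [2,0,0,0,0,0,1],
    [2,0,0,0,0,0,1],
    [2,0,0,0,0,0,1],
    [2,0,0,0,0,0,1],
    [2,0,0,0,0,0,1],
    [0,0,0,0,0,0,1],
  ],
)

```text
clock: 19.92
eef_pos: [0.5794, 0.2638, 0.0759]
tool_rot: [0.023, 0.707, -0.023, 0.706]
ft_force: [-0.5, -0.3, -8.4]
grip_width: 0.0541
```

Run:
```python
from h import *
heft(5)
```

```text
F [ 0.04 -0.27 -7.08] sd [0.45 0.36 0.28] pos [579.7 263.9  76.5] t 20.1667 w 0.05406181489948052
```

>>> play_rows(
  plan=[
    [0,0,2,0,0,0,1],
    [0,0,2,0,0,0,1],
    [0,0,1,0,0,0,1],
    [0,0,1,0,0,0,1],
    [0,0,1,0,0,0,1],
    [0,0,1,0,0,0,1],
    [0,0,0,0,0,0,1],
  ],
)

```text
clock: 20.75
eef_pos: [0.588, 0.2634, 0.0766]
tool_rot: [0.023, 0.707, -0.023, 0.707]
ft_force: [-0.3, 0.1, -7.7]
grip_width: 0.0539
```

>>> play_rows(
  plan=[
    [0,0,1,0,0,0,1],
    [0,0,1,0,0,0,1],
    [0,0,0,0,0,0,1],
  ],
)

```text
clock: 21.0
eef_pos: [0.59, 0.2633, 0.0766]
tool_rot: [0.023, 0.707, -0.023, 0.707]
ft_force: [-0.7, 0.8, -6.8]
grip_width: 0.0543
```

>>> play_rows(
  plan=[
    [0,0,1,0,0,0,1],
    [0,0,1,0,0,0,1],
    [0,0,0,0,0,0,1],
  ],
)

```text
clock: 21.25
eef_pos: [0.592, 0.2632, 0.0767]
tool_rot: [0.023, 0.707, -0.023, 0.707]
ft_force: [-0.2, -0.2, -8.3]
grip_width: 0.054
```

>>> play_rows(
  plan=[
    [0,0,1,0,0,0,1],
    [0,0,0,0,0,0,1],
  ],
)

```text
clock: 21.42
eef_pos: [0.5929, 0.2631, 0.0766]
tool_rot: [0.023, 0.707, -0.023, 0.707]
ft_force: [0.4, -0.2, -8.4]
grip_width: 0.0539
```

>>> play_rows(
  plan=[
    [0,0,1,0,0,0,1],
    [0,0,0,0,0,0,1],
  ],
)

```text
clock: 21.58
eef_pos: [0.5933, 0.2631, 0.0766]
tool_rot: [0.023, 0.707, -0.023, 0.706]
ft_force: [-1.8, 0.4, -7.2]
grip_width: 0.0539
```

>>> play_rows(
  plan=[
    [0,0,1,0,0,0,1],
    [0,0,0,0,0,0,1],
  ],
)

```text
clock: 21.75
eef_pos: [0.5935, 0.263, 0.0766]
tool_rot: [0.023, 0.708, -0.023, 0.706]
ft_force: [-5.2, -0.3, -3.9]
grip_width: 0.054
```

>>> play_rows(
  plan=[
    [0,0,-1,0,0,0,1],
    [0,0,-1,0,0,0,1],
    [1,0,-0.5,0,0,0,1],
    [1,0,0,0,0,0,1],
    [1,0,0,0,0,0,1],
    [1,0,0,0,0,0,1],
    [0,0,0,0,0,0,1],
  ],
)

```text
clock: 22.33
eef_pos: [0.5923, 0.263, 0.0722]
tool_rot: [0.023, 0.707, -0.023, 0.707]
ft_force: [0.6, -0.2, -7.7]
grip_width: 0.0543
```

Run:
```python
from h import *
heft(5)
```

```text
F [ 0.09  0.16 -7.5 ] sd [0.63 0.1  0.17] pos [592.3 263.1  72.5] t 22.5833 w 0.05392490751827373
```

>>> play_rows(
  plan=[
    [1,0,0,0,0,0,1],
    [1,0,0,0,0,0,1],
    [1,0,0,0,0,0,1],
    [1,0,0,0,0,0,1],
    [1,0,0,0,0,0,1],
    [1,0,0,0,0,0,1],
    [0,0,0,0,0,0,1],
  ],
)

```text
clock: 23.17
eef_pos: [0.5922, 0.2631, 0.0665]
tool_rot: [0.023, 0.707, -0.023, 0.707]
ft_force: [-0.3, 0.8, -6.9]
grip_width: 0.0539
```

Run:
```python
from h import *
heft(5)
```

```text
F [-0.41 -0.08 -6.49] sd [0.42 0.47 0.41] pos [592.2 263.1  66.7] t 23.4167 w 0.053903089422314095
```

>>> play_rows(
  plan=[
    [1,0,0,0,0,0,1],
    [1,0,0,0,0,0,1],
    [1,0,0,0,0,0,1],
    [1,0,0,0,0,0,1],
    [1,0,0,0,0,0,1],
    [0,0,0,0,0,0,1],
  ],
)

```text
clock: 23.92
eef_pos: [0.5924, 0.2632, 0.0619]
tool_rot: [0.023, 0.707, -0.023, 0.707]
ft_force: [-1.6, -0.3, -1.8]
grip_width: 0.0541
```

Run:
```python
from h import *
heft(5)
```

```text
F [-1.84 -1.07 -1.71] sd [0.37 0.57 0.46] pos [592.4 263.2  62. ] t 24.1667 w 0.05414566478535049
```

>>> play_rows(
  plan=[
    [1,0,0,0,0,0,1],
    [0.5,0,0,0,0,0,1],
    [0,0,0,0,0,0,1],
    [0,0,0,0,0,0,0.2],
    [0,0,0,0,0,0,-0.4],
    [0,0,0,0,0,0,-1],
    [0,0,0,0,0,0,-1],
    [0,0,0,0,0,0,-1],
    [0,0,0,0,0,0,-1],
  ],
)

```text
clock: 24.92
eef_pos: [0.5926, 0.2633, 0.0604]
tool_rot: [0.023, 0.706, -0.023, 0.707]
ft_force: [0.1, 0.7, -0.6]
grip_width: 0.0857
```

>>> play_rows(
  plan=[
    [-15,0,0,0,0,0,-1],
    [-30,0,0,0,0,0,-1],
    [-40,0,0,0,0,0,-1],
    [-30,0,0,0,0,0,-1],
    [0,0,-30,0,0,0,-1],
    [0,0,-30,0,0,0,-1],
    [0,0,-30,0,0,0,-1],
    [0,0,0,0,0,0,-1],
  ],
)

```text
clock: 25.58
eef_pos: [0.4964, 0.2684, 0.1748]
tool_rot: [0.021, 0.709, -0.023, 0.705]
ft_force: [-0.0, -1.1, 0.2]
grip_width: 0.0855
```

Run:
```python
from h import *
print(get_obs()["ft_force"],get_obs()["clock"])
for n in("side","scene"):
    c=camera(n); W=cloud(c); z=W[...,2]
    for nm,x,y in(("empty",.5115,.087),("full",.594,.263),("half",.5885,-.2075)):
        p=W[(np.hypot(W[...,0]-x,W[...,1]-y)<.035)&(z>(.083 if nm=="half" else .094))&(z<.13)]
        if len(p)>20:
            t=p[abs(p[:,2]-np.median(p[:,2]))<.005]; (cx,cy),r=cv2.minEnclosingCircle(t[:,:2].astype(np.float32)); A=np.c_[t[:,:2],np.ones(len(t))]; print(n,nm,np.round([cx,cy,r,np.median(t[:,2])],4),len(t),"slope",np.round(np.linalg.lstsq(A,t[:,2],rcond=None)[0][:2],3))
    if n=="side": cv2.imwrite("pics/end.png",cv2.resize(c["frame"][120:400,160:420],None,fx=2.1,fy=2.1)[...,::-1])
```

```text
[-0.04575054 -1.07131822  0.2489904 ] 25.5833
side empty [0.5118 0.0888 0.0288 0.1065] 304 slope [0.003 0.02 ]
side full [0.5901 0.2645 0.0295 0.1027] 215 slope [0.004 0.017]
side half [ 0.5882 -0.2076  0.0275  0.0879] 570 slope [-0.007  0.011]
scene empty [0.5103 0.0878 0.0282 0.1045] 275 slope [-0.011 -0.014]
scene full [0.5921 0.2633 0.0275 0.1008] 356 slope [-0.011  0.004]
scene half [ 0.5878 -0.2079  0.0284  0.0862] 193 slope [-0.002 -0.022]
```

View pics/end.png

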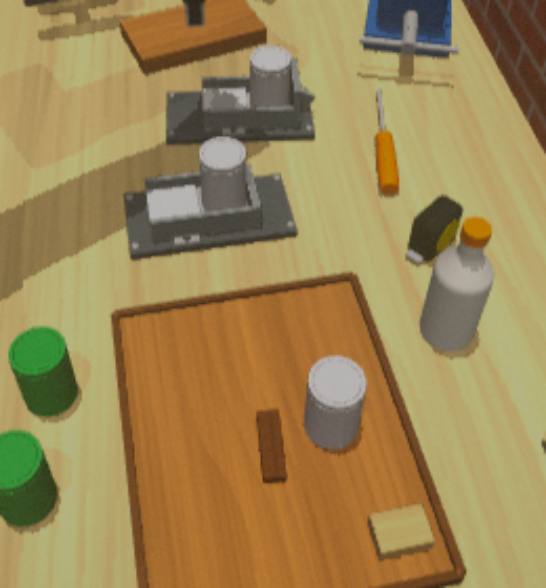

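The picture shows both racked cans upright at their stops (crop pixels 270,75 and 222,170), the half-filled one on the tray at (335,400), and the bystanders where they were. I'll hand it in.

```bash
python3 -c "
from workcell import *
print(job_done())"
```

```text
the job is handed in; nothing more can be done
None
```

I handed the job in with all three canisters placed. The robot clock stood at about 26 s of the 69 s allowed, and `job_done()` gives no verdict.

| Canister | How it was identified | Where it stands now |
|---|---|---|
| Empty | Hefted, about 1.7 N | Low-stop rack, at the stop, plate sunk about 3.5 mm (judged range 2.6 to 5.5) |
| Full | Hefted, about 7.65 N | Tall-stop rack, within about 1–2 mm of the stop, plate sunk about 7.4 mm (judged range 5.8 to 10) |
| Half-filled | By elimination, not hefted | Not touched; still standing on the tray |

- **How they were seated:** I slid each can along its lane in the gripper until it touched the stop, lowered it until the plate carried its weight, and then let go.
- **Forces on the racks:** The highest push I read was about 8 N, at the low stop. I read the force only between moves, so a brief peak could have been missed.
- **Final checks:** The side camera's depth gave the plate figures above and showed all three cans upright. In the last picture the bystanders in view were where they had been, and the gripper was open and clear.
- **Disagreement:** The scene camera read every can top about 2 mm lower than the side camera. It did the same for the can standing on the tray, whose top height is known, so I treated it as a camera offset. That can is what I checked the side camera against.

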